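# Lay up glass negatives for a contact print

## Task

Make up a contact print of the glass negatives. With the lid of the printing frame still shut, take the brush from its stand and draw it lightly (a newton or two) and slowly (about 4 cm a second) along the handle-side seam between glass and surround, from the left end to the right end as the robot sees it, touching the lid nowhere else, and hang the brush back in its stand; then open the lid, lay all the glass negatives flat and side by side on the sheet in the frame, handling the fragile glass gently (no more than about 25 N a finger, set down, not pressed or dropped), close the lid gently, and finally press the timer's start button. Leave the bottle, beaker and loupe where they are.

Things in the scene. Friction and masses are not known exactly. Their poses are not given: they have to be found in the camera images.
- printframe: contact printing frame, fixed to the bench: dark wooden base 206 mm (its x) by 270 mm (its y), 40 mm high to the rim; origin at the centre of its underside; its -x side (handle side) faces the robot, +y is the left as seen from the robot. Its bed, 186 x 250 mm, lies 8 mm below a 10 mm rim, covered by a yellow-green sheet on foam that gives 1 mm per 4 N, 5 mm at most
- sheet (a point): centre of the top of the sheet in the bed, 32 mm above the frame's underside; axes as the frame's
- lid (a joint): angle of the frame's lid, 0 shut, up to 1.9 rad: a glass pane flush in an aluminium surround, 206 x 270 x 8 mm, 0.45 kg, its top 48 mm above the frame's underside when shut. Hinged along the frame's far (+x) edge, its handle side swings up. The stiff hinge holds it at any angle (7 N at the bar opens it, up to 5 N shuts it). Shut, it clears negatives lying flat by 2 mm, not overlapping ones
- lid_hinge (a point): centre of the lid's hinge line, which is parallel to the frame's y axis; level with the underside of the shut lid
- lid_bar (a point): centre of the lid's handle: round steel bar of 10 mm diameter, 90 mm long, parallel to the frame's y axis, 32 mm in front of the lid's handle-side edge (25 mm clear between bar and lid), mid-height of the lid; 238 mm from the hinge line
- seam0 (a point): left end of the handle-side seam, the straight dark line where the glass meets the surround, on the lid's top 18 mm in from its handle-side edge; x, y, z axes as the frame's while the lid is shut
- seam1 (a point): point on the same seam a quarter of the way along, 50 mm from the last
- seam2 (a point): middle of the same seam, 100 mm from seam0
- seam3 (a point): point on the same seam three quarters of the way along, 150 mm from seam0
- seam4 (a point): right end of the same seam, 200 mm from seam0
- brush_grip (a point): centre of the square wooden handle (18 x 18 mm, 52 mm tall, z along it) of the upright dusting brush, 55 g; below the handle are a round collar 36 mm across and 6 mm thick, a brass ferrule 14 mm across, and pale bristles whose tip is 68 mm below this point
- brush_collar (a point): centre of the underside of the brush's collar, 32 mm below the centre of the handle and 36 mm above the unpressed bristle tip; this rests on the stand's fork
- brush_tip (a point): tip of the bristles, 10 mm across; they give like a soft spring along the handle, 0.3 N per mm, for 10 mm at most
- stand_seat (a point): where the collar's underside rests on the dark steel brush stand, fixed on a black rubber mat 260 mm square, 3 mm thick: two level fork arms, tops 62 mm above the mat, each 14 mm wide, along the stand's x; the 20 mm slot between them is open to its -x and closed by a post 32 mm from the seat in +x. From above, the ferrule passes the slot with 3 mm to spare either side; the bristles hang free
- start_button (a joint): travel of the timer's green start button, 0 up, 0.006 m fully down (4 N); it springs back, and counts as pressed from 4 mm
- start_button_top (a point): centre of the top of the round green start button, 28 mm across, pressed downward; on the top of a grey timer box 85 x 130 x 55 mm fixed on the same mat as the brush stand
- felt: grey felt mat 260 x 260 x 3 mm fixed to the bench, on which the negatives lie at the start; origin at the centre of its underside
- bottle: amber bottle 64 mm across, 160 mm high, not part of the job; origin at the centre of its underside
- beaker: glass beaker 70 mm across, 85 mm high, not part of the job; origin at the centre of its underside
- loupe: black magnifying loupe 42 mm across, 44 mm high, not part of the job; origin at the centre of its underside
- neg0_center (a point): centre of a glass-mounted negative, 50 x 50 mm and 6 mm thick, 35 g, dark glass in a white rim; x and y axes along its sides, z up; absent in some runs; fragile: total finger force on it must stay under 80 N, so grip it with about 20 to 25 N a finger
- neg1_center (a point): centre of a glass-mounted negative, 50 x 50 mm and 6 mm thick, 35 g, dark glass in a white rim; x and y axes along its sides, z up; absent in some runs
- neg2_center (a point): centre of a glass-mounted negative, 50 x 50 mm and 6 mm thick, 35 g, dark glass in a white rim; x and y axes along its sides, z up; absent in some runs
- neg3_center (a point): centre of a glass-mounted negative, 50 x 50 mm and 6 mm thick, 35 g, dark glass in a white rim; x and y axes along its sides, z up; absent in some runs

How it is judged (in metres and radians):
On the way, in this order (a step that is already met when the one before it is completed fails the run):
1. the bristles touch the handle-side seam at the left end (within 8 mm of it) (horizontal distance between brush_tip and seam0 below 0.008 m and contact force between brush and printframe above 0.1 N).
2. the bristles touch the handle-side seam a quarter of the way (within 8 mm of it) (horizontal distance between brush_tip and seam1 below 0.008 m and contact force between brush and printframe above 0.1 N).
3. the bristles touch the handle-side seam half-way (within 8 mm of it) (horizontal distance between brush_tip and seam2 below 0.008 m and contact force between brush and printframe above 0.1 N).
4. the bristles touch the handle-side seam three quarters of the way (within 8 mm of it) (horizontal distance between brush_tip and seam3 below 0.008 m and contact force between brush and printframe above 0.1 N).
5. the bristles touch the handle-side seam at the right end (within 8 mm of it) (horizontal distance between brush_tip and seam4 below 0.008 m and contact force between brush and printframe above 0.1 N).
6. the brush hangs in its stand, let go (distance between brush_collar and stand_seat below 0.012 m and angle between brush_grip's own z axis and vertical below 0.12 rad and contact force between the fingers and brush below 0.05 N), for 0.2 s.
7. the glass lid is open (past 1.0 rad) (value of joint lid above 1 rad), for 0.2 s.
8. every negative lies flat on the sheet, let go (x of neg0_center in the frame of sheet between -0.071 and 0.071 m and y of neg0_center in the frame of sheet between -0.103 and 0.103 m and z of neg0_center in the frame of sheet between 0 and 0.006 m and angle between each of neg0_center, neg1_center, neg2_center, neg3_center's own z axis and vertical below 0.08 rad and contact force between the fingers and neg0 below 0.05 N and x of neg1_center in the frame of sheet between -0.071 and 0.071 m and y of neg1_center in the frame of sheet between -0.103 and 0.103 m and z of neg1_center in the frame of sheet between 0 and 0.006 m and contact force between the fingers and neg1 below 0.05 N and x of neg2_center in the frame of sheet between -0.071 and 0.071 m and y of neg2_center in the frame of sheet between -0.103 and 0.103 m and z of neg2_center in the frame of sheet between 0 and 0.006 m and contact force between the fingers and neg2 below 0.05 N and x of neg3_center in the frame of sheet between -0.071 and 0.071 m and y of neg3_center in the frame of sheet between -0.103 and 0.103 m and z of neg3_center in the frame of sheet between 0 and 0.006 m and contact force between the fingers and neg3 below 0.05 N), for 0.2 s.
9. the lid is shut (value of joint lid below 0.03 rad), for 0.2 s.
10. the timer's start button is pressed (value of joint start_button above 0.004 m).
At the end, for the whole second after the job is handed in: every negative lies flat (tilt under 0.08 rad), at rest and wholly in the bed (centre within 71 mm in x and 103 mm in y of the sheet's centre), none overlapping; the lid is shut (under 0.03 rad); the brush hangs upright in its stand, collar within 12 mm of the seat (all of step 8 and value of joint lid below 0.03 rad and distance between brush_collar and stand_seat below 0.012 m and angle between brush_grip's own z axis and vertical below 0.12 rad and linear speed of each of neg0, neg1, neg2, neg3 below 0.02 m/s); the robot touches nothing.
It fails at once if a glass negative is gripped with over 80 N (40 N a finger), pressed on sheet or rim with over 20 N, or let go over 20 mm above the sheet ((contact force between the fingers and neg0 above 80 N or contact force between the fingers and neg1 above 80 N or contact force between the fingers and neg2 above 80 N or contact force between the fingers and neg3 above 80 N) or contact force between any of neg0, neg1, neg2, neg3 and printframe above 20 N or ((x of neg0_center in the frame of sheet between -0.1 and 0.1 m and y of neg0_center in the frame of sheet between -0.13 and 0.13 m and z of neg0_center in the frame of sheet above 0.023 m and contact force between the fingers and neg0 below 0.01 N) or (x of neg1_center in the frame of sheet between -0.1 and 0.1 m and y of neg1_center in the frame of sheet between -0.13 and 0.13 m and z of neg1_center in the frame of sheet above 0.023 m and contact force between the fingers and neg1 below 0.01 N) or (x of neg2_center in the frame of sheet between -0.1 and 0.1 m and y of neg2_center in the frame of sheet between -0.13 and 0.13 m and z of neg2_center in the frame of sheet above 0.023 m and contact force between the fingers and neg2 below 0.01 N) or (x of neg3_center in the frame of sheet between -0.1 and 0.1 m and y of neg3_center in the frame of sheet between -0.13 and 0.13 m and z of neg3_center in the frame of sheet above 0.023 m and contact force between the fingers and neg3 below 0.01 N))).
It fails at once if the brush bears on the printing frame with more than 4 N (contact force between brush and printframe above 4 N).
It fails at once if the brush is drawn over the lid faster than 10 cm/s, or bears on it over 15 mm beside the seam ((contact force between brush and printframe above 0.4 N and linear speed of brush above 0.1 m/s) or (contact force between brush and printframe above 0.3 N and not (x of brush_tip in the frame of seam2 between -0.015 and 0.015 m))).
It fails at once if the lid is slammed, its last 0.4 rad faster than 1.5 rad/s (value of joint lid below 0.4 rad and velocity of joint lid below -1.5 rad/s).
It fails at once if the bottle, beaker or loupe is moved more than 15 mm or tipped ((distance of bottle from where it was at the start of the episode above 0.015 m or angle between bottle's own z axis and vertical above 0.2 rad) or (distance of beaker from where it was at the start of the episode above 0.015 m or angle between beaker's own z axis and vertical above 0.2 rad) or (distance of loupe from where it was at the start of the episode above 0.015 m or angle between loupe's own z axis and vertical above 0.2 rad)).
Of neg0, neg1, neg2, neg3 only 2 to 4 are there at a start; the rules pass over those that are not, and their reading is None.
At some moment in a run one of neg0, neg1, neg2, neg3 may be knocked a few centimetres aside while the robot is not near it.
It also fails if it takes over 210 s, if anything falls off the work surface, if the arm or the gripper's body presses on something with over 40 N, if the wrist force passes 120 N, or if a joint passes its speed limit or range.

## Robot

A 6-joint arm with a two-finger parallel gripper is mounted at the origin on the work surface. World frame = base frame: x ahead of the robot, y to its left, z up, the work surface at z = 0. Lengths are in mm, angles in rad, forces in N, time in s.
With the tool pointing down it reaches from about 300 to 950 mm from the base axis. Payload 3.1 kg.
Tool frame: the origin (TCP) lies at the very end of the fingers, on their centre line; the grasp point (between the pads) lies 19 mm behind it; z points along the fingers, x is the direction in which the jaws open and shut, and the axes are right-handed (so a half turn about z gives the same grasp; the last joint's range is limited). The gripper opens to 85 mm and grips with 20 to 120 N. Pads are 22 mm wide; open, the fingers measure 114 mm over their backs; the gripper's body (76 mm by 85 mm) begins 54 mm behind the grasp point. The pads swing forward as they close: fully open they stand 13 mm farther back than shut.
Start: joints at [-0.07, 0.308, 1.634, -0, 1.2, -0.07], TCP at [625.006, -0.028, 231.272] pointing down, gripper open.
Joint ranges: [-3.06, 3.06], [-0.79, 1.96], [0.05, 2.63], [-1.19, 4.34], [0.05, 2.64], [-2.94, 2.94]. Speed limits (rad/s): [2.79, 2.79, 3.14, 3.14, 3.14, 3.14].

## Interface

Orientations are given as a unit quaternion [x, y, z, w].
In Python, from rig import env gives the robot as it stands. The module is installed in compiled form; this text tells all that it offers. Calls block until the motion is done:
- env.goto(position, orientation): joint-space move of the TCP to a pose.
- env.servo_line(position, rotation=None, velocity=150, until_force=None): straight line of the TCP; rotation=None keeps the orientation; velocity is the mean speed in mm/s. With until_force (N) it stops when the force on the tool has changed by that much, and returns True; else False.
- env.move_j(angles): joint-space move.
- env.move_gripper(opening, squeeze=None): finger opening in mm; squeeze is the grip in N (None keeps the last); returns when the fingers have stopped.
- env.hold(seconds).
- env.solve_ik(position, orientation): joint angles nearest the present ones, or None.
- env.state(): the state.
- env.capture(name): name is "scene" or "side" or "wrist"; returns a dict with "color" (400x640x3 uint8, blue, green, red), "K" (3x3 intrinsics, pixels), "extrinsics" (4x4, takes a point from world to camera coordinates); the wrist camera has in their place "mount" (4x4, takes a point from camera to tool coordinates, whose origin is the TCP and whose axes are the tool frame's). Camera axes: x right, y up, looking along -z (the intrinsics and any distortion apply to the point x, -y, -z); pixel columns grow to the right and rows downward; lengths in mm; the calibration is good to about 2 mm. The wrist camera is an equidistant fisheye: a pixel r from the principal point sees the ray r / f radians off the axis. A picture is of the moment at which its call begins: read the wrist's pose just before it. There is no depth.
A pose or a line that the arm cannot do raises env.IKError and nothing moves.
- env.job_done(): hands the job in, once; it reports no verdict.
The state is a dict: "clock": time; "joints": joint angles; "joint_vel": joint speeds; "joint_efforts": joint torques, N m; "eef_pos": TCP position; "eef_rot": TCP orientation; "wrist_force": force on the tool from outside, world axes, zero at the start; "wrist_torque": the same for the moment, N m; "gripper_width": finger opening in mm.
Only numpy, scipy, OpenCV 4.12 (cv2) and the standard library are available. Lean on these libraries where they do the work, as an engineer would, in place of code of your own. Each camera call takes 0.05 s, during which the arm holds its last target.

## Working session

There is one attempt and no reset: what is moved stays moved. The work goes in short steps, each a Python script; the robot and the scene stay as the last script left them, time stands still between calls to the robot, and variables do not carry over. Pictures are saved under pics/ and viewed, and the job is handed in when it is done.

```bash
ls; mkdir -p pics; python3 - <<'E'
from rig import env
import cv2
s=env.state(); print(s)
for n in ("scene","side","wrist"):
    c=env.capture(n); cv2.imwrite(f"pics/{n}0.png",c["color"]); print(n,c["K"],c.get("extrinsics",c.get("mount")),[k for k in c])
E
```

```text
pics
{'clock': 0.0, 'joints': array([-6.96956598e-02,  3.09006196e-01,  1.63522062e+00, -1.53113684e-05,
        1.19970957e+00, -6.97002088e-02]), 'joint_vel': array([-0.00044417, -0.00067698,  0.00039213, -0.00049773, -0.00041775,
       -0.00212785]), 'joint_efforts': array([ 1.43707580e-04, -4.15252447e+01, -2.76667070e+01, -1.74997494e-04,
        1.01000658e-02, -1.14578896e-05]), 'eef_pos': array([6.24157114e+02, 2.97116631e-02, 2.30030121e+02]), 'eef_rot': array([ 9.99999313e-01,  5.05902462e-06, -1.16951973e-03, -7.44966690e-05]), 'wrist_force': array([-0.20950792,  0.15278412,  0.30715712]), 'wrist_torque': array([-0.03272015, -0.01149566,  0.01738253]), 'gripper_width': 85.38043635961998}
scene [[472.58298017   0.         315.82065511]
 [  0.         472.58298017 208.90261244]
 [  0.           0.           1.        ]] [[-2.82805837e-01  9.59016022e-01 -1.75820406e-02  1.72762931e+02]
 [-7.88981419e-01 -2.22161826e-01  5.72845915e-01  4.05362135e+02]
 [ 5.45462353e-01  1.75876072e-01  8.19474483e-01 -1.66230859e+03]
 [ 0.00000000e+00  0.00000000e+00  0.00000000e+00  1.0000
[... 195 characters left out ...]
135387e-01 -6.96072791e-03 -4.57683664e+02]
 [ 4.47944985e-01  5.90787245e-01  6.71055677e-01 -3.01960112e+02]
 [-3.97940894e-01 -5.40376923e-01  7.41374282e-01 -1.05031657e+03]
 [ 0.00000000e+00  0.00000000e+00  0.00000000e+00  1.00000000e+00]] ['color', 'K', 'extrinsics']
wrist [[309.70691629   0.         317.3887876 ]
 [  0.         309.70691629 196.86728108]
 [  0.           0.           1.        ]] [[ 9.99999921e-01  1.22548322e-04 -3.77921260e-04 -2.83254295e-01]
 [-1.08787844e-06 -9.50389943e-01 -3.11061017e-01 -7.97534264e+01]
 [-3.97292570e-04  3.11060992e-01 -9.50389868e-01 -1.42431658e+02]
 [ 0.00000000e+00  0.00000000e+00  0.00000000e+00  1.00000000e+00]] ['color', 'K', 'mount']
```

View pics/scene0.png

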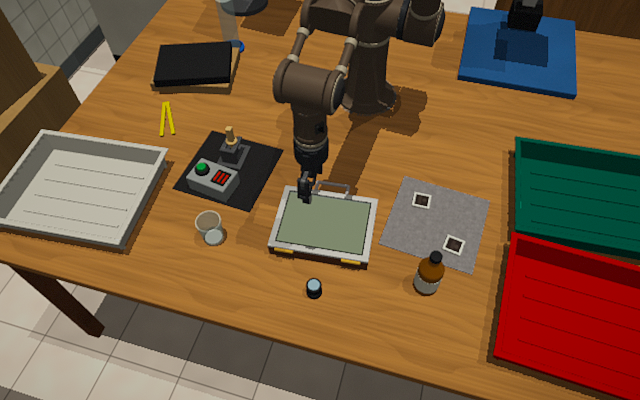

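View pics/side0.png

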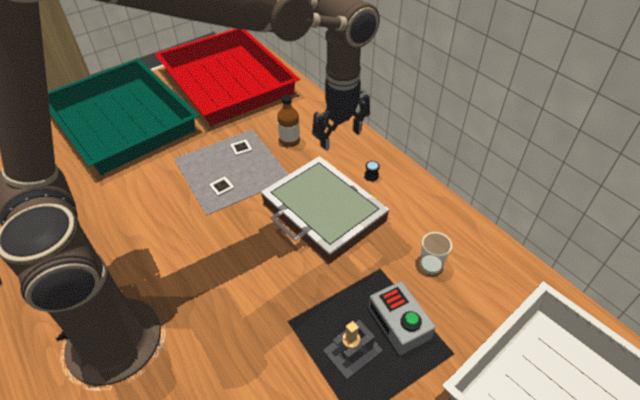

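View pics/wrist0.png

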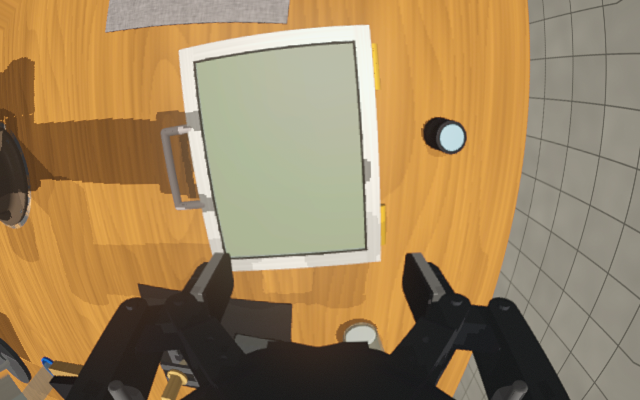

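```bash
cat > h.py <<'E'
import numpy as np, cv2
from scipy.spatial.transform import Rotation as R
from scipy.optimize import least_squares
def q2m(q): return R.from_quat(q).as_matrix()
def snap(env,name,file=None):
    s=env.state(); c=env.capture(name)
    if file: cv2.imwrite(f"pics/{file}.png",c["color"])
    if name=="wrist":
        T=np.eye(4);T[:3,:3]=q2m(s["eef_rot"]);T[:3,3]=s["eef_pos"]
        W=T@c["mount"]
    else: W=np.linalg.inv(c["extrinsics"])
    c["W"]=W; c["fish"]=name=="wrist"
    if file: np.savez(f"pics/{file}.npz",W=W,K=c["K"],fish=c["fish"])
    return c
def load(file):
    d=np.load(f"pics/{file}.npz"); return dict(W=d["W"],K=d["K"],fish=bool(d["fish"]))
def ray(c,u,v):
    K=c["K"]; a=(u-K[0,2])/K[0,0]; b=(v-K[1,2])/K[1,1]
    if c["fish"]:
        r=np.hypot(a,b); k=np.sin(r)/r if r>1e-9 else 1
        d=np.array([a*k,-b*k,-np.cos(r)])
    else: d=np.array([a,-b,-1.])
    return c["W"][:3,3],c["W"][:3,:3]@d
def onz(c,u,v,z):
    o,d=ray(c,u,v); return o+d*(z-o[2])/d[2]
def proj(c,P):
    P=np.atleast_2d(P); p=(P-c["W"][:3,3])@c["W"][:3,:3]
    x,y,z=p[:,0],-p[:,1],-p[:,2]
    if c["fish"]:
        rr=np.hypot(x,y); t=np.arctan2(rr,z); k=t/np.maximum(rr,1e-9); x,y=x*k,y*k
    else: x,y=x/z,y/z
    K=c["K"]; return np.c_[K[0,0]*x+K[0,2],K[1,1]*y+K[1,2]]
E
python3 - <<'E'
from rig import env
from h import *
np.set_printoptions(suppress=True,precision=1)
sc=snap(env,"scene","scene1"); sd=snap(env,"side","side1"); w=snap(env,"wrist","wrist1")
print("frame corners wrist z48",[onz(w,*p,48)[:2] for p in [(180,50),(370,25),(381,261),(221,270)]])
print("scene lid corners",[onz(sc,*p,48)[:2] for p in [(282,187),(378,196),(369,265),(270,253)]])
print("neg scene",[onz(sc,*p,9)[:2] for p in [(422,200),(454,245)]])
print("neg side",[onz(sd,*p,9)[:2] for p in [(221,186),(241,147)]])
print("mat scene",[onz(sc,*p,3)[:2] for p in [(212,130),(284,149),(250,209),(175,181)]])
print("mat side",[onz(sd,*p,3)[:2] for p in [(380,271),(452,353),(369,400),(289,323)]])
print("btn",onz(sc,202,168,63),onz(sd,411,320,63))
print("brush top",onz(sc,229,128,130),onz(sd,351,326,130))
print("loupe",onz(sc,314,285,44),"beaker",onz(sc,208,219,85),onz(sd,436,243,85),"bottle",onz(sc,435,256,160),onz(sd,287,101,160))
E
```

```text
frame corners wrist z48 [array([474. , 142.3]), array([678.7, 160.6]), array([ 702. , -109.1]), array([ 502.1, -124.2])]
scene lid corners [array([ 505.4, -132.5]), array([462.2, 141.7]), array([685.4, 166. ]), array([721.9, -92.3])]
neg scene [array([412.5, 265.7]), array([540.3, 374. ])]
neg side [array([411. , 259.7]), array([538.7, 368.1])]
mat scene [array([ 310. , -448.2]), array([ 326.1, -190.3]), array([ 575.8, -211.1]), array([ 540.1, -470.7])]
mat side [array([ 580.6, -218.4]), array([ 565., -466.]), array([ 361. , -434.9]), array([ 328.3, -200.3])]
btn [ 512.9 -378.7   63. ] [ 520.8 -376.6   63. ]
brush top [ 397.5 -328.1  130. ] [ 388.1 -337.6  130. ]
loupe [776.9  45.   44. ] beaker [ 687.8 -277.    85. ] [ 693.1 -275.7   85. ] bottle [681.  314.1 160. ] [670.3 298.  160. ]
```

```bash
python3 - <<'E'
import cv2
a=cv2.imread("pics/scene1.png");b=cv2.imread("pics/side1.png")
x=cv2.resize(a[110:220,160:300],None,fx=5,fy=5,interpolation=cv2.INTER_CUBIC)
cv2.imwrite("pics/za.png",x)
x=cv2.resize(b[265:400,285:455],None,fx=4.4,fy=4.4,interpolation=cv2.INTER_CUBIC)
cv2.imwrite("pics/zb.png",x)
E
```

```text
(no output)
```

View pics/za.png

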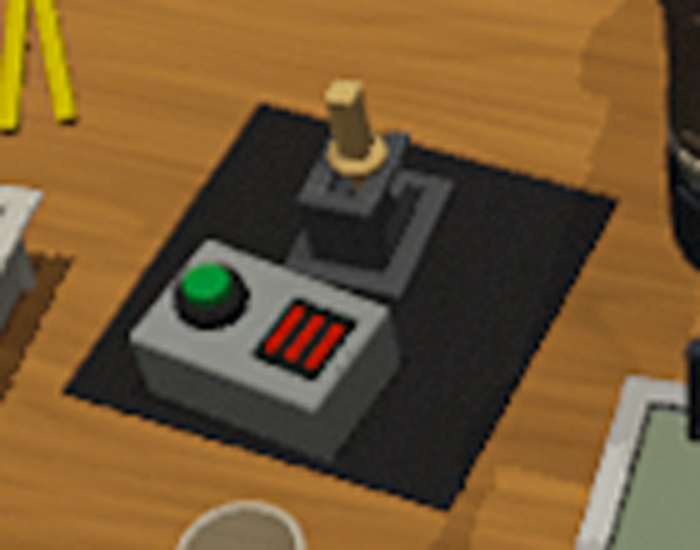

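View pics/zb.png

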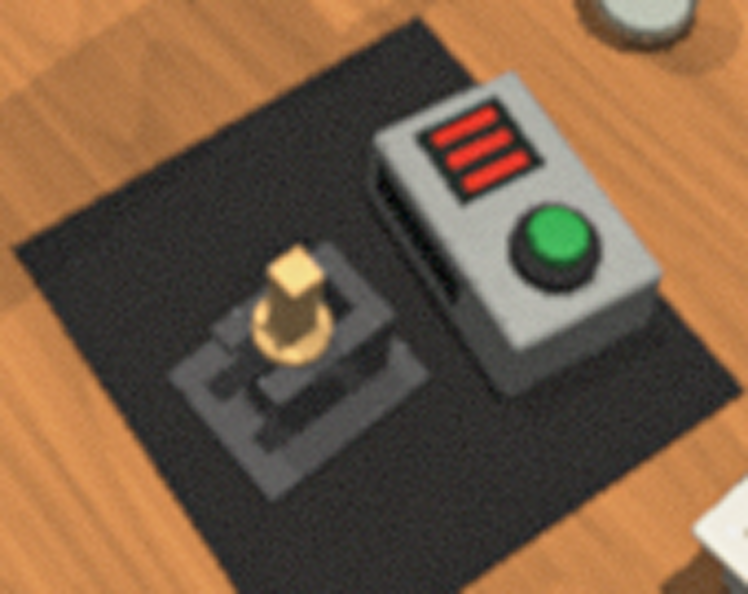

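```bash
python3 - <<'E'
from rig import env
from h import *
env.goto([440,-380,290],[1,0,0,0])
s=env.state();print(s["clock"],s["eef_pos"])
snap(env,"wrist","wm1")
c=cv2.imread("pics/wm1.png")
E
```

```text
1.875 [ 440.62394167 -379.14545679  289.75688754]
```

View pics/wm1.png

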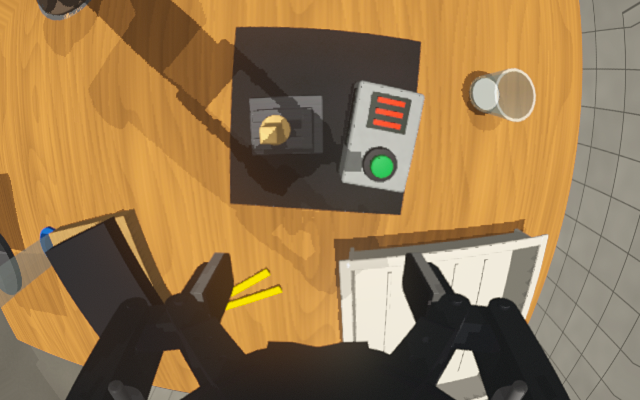

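```bash
python3 - <<'E'
from h import *
np.set_printoptions(suppress=True,precision=1)
c=load("wm1")
print("mat",[onz(c,*p,3)[:2] for p in [(236,27),(421,42),(401,214),(230,203)]])
print("btn",onz(c,382,166,63))
a=cv2.imread("pics/wm1.png")
cv2.imwrite("pics/zc.png",cv2.resize(a[80:180,230:350],None,fx=6,fy=6,interpolation=cv2.INTER_CUBIC))
E
```

```text
mat [array([ 327.6, -192.3]), array([ 585.7, -211. ]), array([ 568.1, -467. ]), array([ 308.9, -449.5])]
btn [ 520.4 -379.8   63. ]
```

View pics/zc.png

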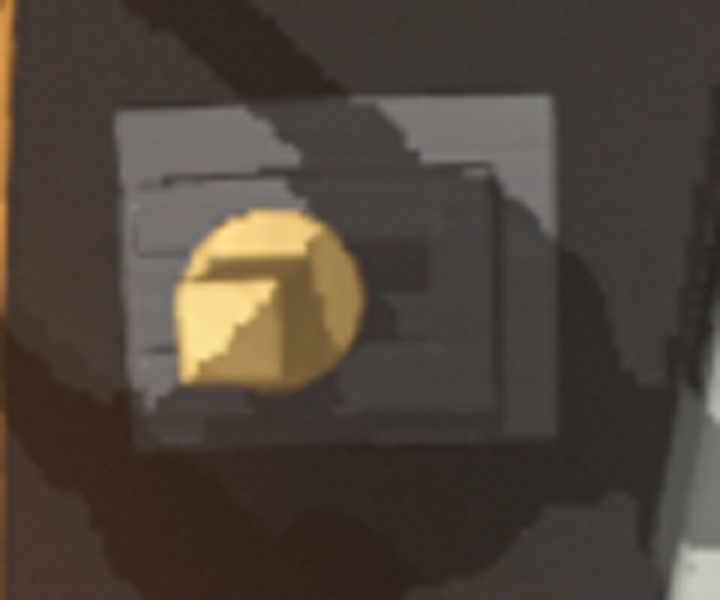

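```bash
python3 - <<'E'
from h import *
np.set_printoptions(suppress=True,precision=1)
c=load("wm1")
f=lambda x,y:(230+(x+.5)/6-.5,80+(y+.5)/6-.5)
top=[onz(c,*f(*p),123)[:2] for p in [(177,283),(279,280),(282,385),(180,386)]]
print("top",top,np.mean(top,0))
print("collar",onz(c,*f(270,300),71), onz(c,*f(175,300),71),onz(c,*f(366,300),71),onz(c,*f(270,208),71),onz(c,*f(270,392),71))
print("base",[onz(c,*f(*p),8)[:2] for p in [(116,110),(553,96),(556,436),(133,448)]])
print("fork",[onz(c,*f(*p),65)[:2] for p in [(150,185),(262,170),(490,163),(497,412),(140,412),(140,350),(435,340),(430,238),(138,250)]])
E
```

```text
top [array([ 381.8, -326.4]), array([ 399.2, -326.3]), array([ 399.3, -344.1]), array([ 381.8, -344. ])] [ 390.5 -335.2]
collar [ 390.4 -334.7   71. ] [ 371.5 -334.3   71. ] [ 409.2 -335.    71. ] [ 390.7 -316.6   71. ] [ 389.9 -353.    71. ]
base [array([ 346.8, -295.7]), array([ 446.3, -294.6]), array([ 447.3, -373. ]), array([ 348.1, -375. ])]
fork [array([ 365.9, -311.6]), array([ 388.5, -309.3]), array([ 433.3, -308.5]), array([ 434.5, -358.2]), array([ 362.3, -357.5]), array([ 362.8, -344.8]), array([ 422.3, -343.7]), array([ 421.5, -323.3]), array([ 363.1, -324.5])]
```

```bash
python3 - <<'E'
from h import *
a=cv2.imread("pics/wrist1.png")
cv2.imwrite("pics/zd.png",cv2.resize(a[15:285,150:400],None,fx=2.2,fy=2.2,interpolation=cv2.INTER_CUBIC))
g=a.astype(int).sum(2)
for v in range(70,265,15):
    r=g[v,150:400]; print(v,150+np.where(r<330)[0][:60].tolist().__len__(), [150+i for i in range(1,249) if r[i]<r[i-1]-60 or r[i]>r[i-1]+60])
E
```

```text
70 154 [180, 181, 193, 194, 196, 354, 355, 357, 358, 373]
85 153 [181, 182, 194, 195, 196, 197, 198, 355, 356, 358, 359, 373, 374]
100 154 [183, 184, 196, 197, 199, 200, 357, 359, 360, 375, 376]
115 183 [156, 185, 186, 198, 199, 201, 202, 357, 358, 360, 361, 376]
130 165 [161, 178, 194, 200, 201, 203, 358, 359, 361, 362, 376, 377, 378]
145 187 [189, 190, 202, 203, 204, 205, 206, 359, 360, 362, 363, 377, 378]
160 188 [191, 192, 193, 205, 206, 207, 208, 360, 361, 363, 364, 367, 368, 378, 379]
175 191 [192, 193, 194, 195, 207, 208, 210, 211, 361, 362, 364, 365, 369, 370, 378, 379, 380]
190 184 [160, 171, 197, 198, 210, 211, 213, 362, 363, 364, 365, 379, 380]
205 155 [213, 214, 215, 216, 363, 365, 366, 379, 380]
220 154 [203, 204, 216, 217, 219, 363, 364, 365, 366, 367, 380]
235 153 [207, 208, 219, 220, 222, 223, 364, 366, 367, 380, 381]
250 169 [211, 223, 224, 225, 226, 361, 367, 380]
```

View pics/zd.png

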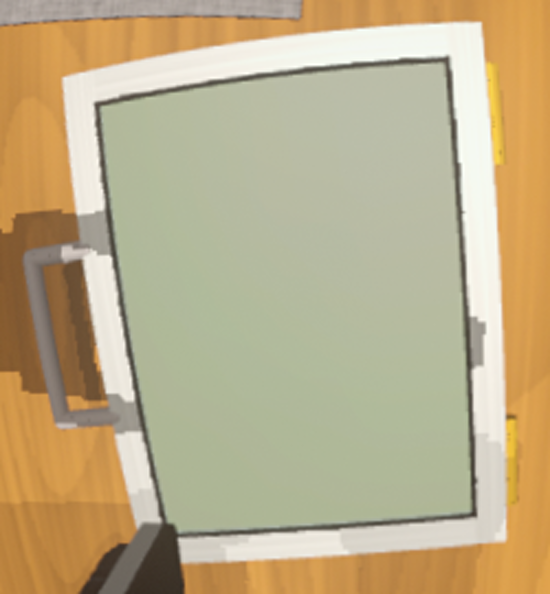

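```bash
cat > frame.py <<'E'
from h import *
np.set_printoptions(suppress=True,precision=2)
c=load("wrist1")
f=lambda x,y:(150+(x+.5)/2.2-.5,15+(y+.5)/2.2-.5)
P=[];L=[]
for l,p in [((-103,135),(63,76)),((103,135),(481,22)),((103,-135),(506,541)),((-85,None),(97,103))]:
    if l[1] is None: continue
    L.append((*l,48)); P.append(f(*p))
S=[(70,195),(85,196.3),(100,198.2),(115,200.2),(130,202),(145,204.3),(160,206.8),(175,209.3),(190,212),(205,215),(220,218),(235,221.3),(250,224.7)]
pts=np.array([onz(c,u,v,48)[:2] for v,u in S]); Q=np.array([onz(c,*p,48)[:2] for p in P])
def res(x):
    cx,cy,t=x; M=np.array([[np.cos(t),-np.sin(t)],[np.sin(t),np.cos(t)]])
    lp=(pts-[cx,cy])@M; lq=(Q-[cx,cy])@M
    return np.r_[lp[:,0]+85,(lq-np.array(L)[:,:2]).ravel()]
s=least_squares(res,[589,17,-.08]); print(s.x,np.degrees(s.x[2]),s.fun)
cx,cy,t=s.x; M=np.array([[np.cos(t),-np.sin(t)],[np.sin(t),np.cos(t)]])
for p in [(97,103),(447,60),(474,515),(163,535)]: print("inner",M.T@(onz(c,*f(*p),48)[:2]-[cx,cy]))
for p in [(25,255),(35,255),(57,425),(68,425)]: print("bar",M.T@(onz(c,*f(*p),44)[:2]-[cx,cy]))
for k in range(5): print("seam",k,M@[-85,100-50*k]+[cx,cy])
print("bar",M@[-135,0]+[cx,cy])
sc=load("scene1");
print(proj(sc,[*(M@[-103,135]+[cx,cy]),48]),proj(sc,[*(M@[103,135]+[cx,cy]),48]),proj(sc,[*(M@[103,-135]+[cx,cy]),48]))
E
python3 frame.py
```

```text
[586.21  17.43   0.09] 4.9732184819616805 [-0.03 -0.31 -0.08  0.07 -0.22 -0.11  0.04 -0.   -0.01  0.16  0.12  0.25
  0.3   0.13  0.4  -0.12 -0.04 -0.21 -0.36]
inner [-85.49 117.45]
inner [ 84.99 116.53]
inner [  85.13 -116.94]
inner [ -88.3  -116.46]
bar [-139.02   47.35]
bar [-132.91   46.39]
bar [-139.5   -47.68]
bar [-132.52  -48.21]
seam 0 [492.86 109.68]
seam 1 [497.2   59.87]
seam 2 [501.53  10.06]
seam 3 [505.87 -39.75]
seam 4 [510.2  -89.56]
bar [451.72   5.73]
[[377.73 198.76]] [[367.76 261.78]] [[267.1  244.85]]
```

```bash
cat >> h.py <<'E'
def Q(yaw): 
    return (R.from_euler("z",yaw)*R.from_quat([1,0,0,0])).as_quat()
def st(env,msg=""):
    s=env.state(); print(msg,"t=%.1f"%s["clock"],s["eef_pos"].round(2),"F",s["wrist_force"].round(2),"w=%.2f"%s["gripper_width"]); return s
E
python3 - <<'E'
from rig import env
from h import *
q=Q(np.pi/2)
env.move_gripper(50)
env.goto([390.3,-335,140],q); s=st(env)
env.hold(.3); st(env)
env.servo_line([390.3,-335,84],velocity=80); env.hold(.3); st(env)
snap(env,"wrist","wb1"); snap(env,"side","sb1")
E
```

```text
t=3.8 [ 390.75 -335.54  140.52] F [ 0.32 -0.11  0.66] w=50.21
 t=4.1 [ 390.54 -335.21  140.3 ] F [-1.39  1.05  0.6 ] w=49.97
 t=5.2 [ 390.61 -335.29   84.52] F [-0.3   0.23  0.21] w=50.20
```

View pics/wb1.png

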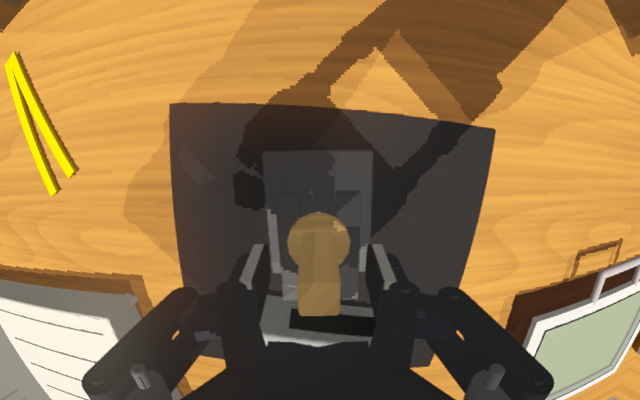

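View pics/sb1.png

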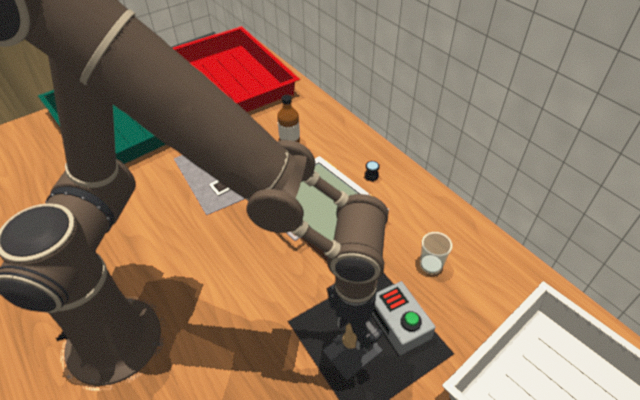

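```bash
python3 - <<'E'
from rig import env
from h import *
env.move_gripper(10,45); s=st(env,"grip")
p=s["eef_pos"]
env.servo_line([390.3,-335,200],velocity=150); s=st(env,"lift")
env.goto([492.9,109.7,150],Q(np.pi/2)); env.hold(.4); st(env,"above")
snap(env,"wrist","wb2"); snap(env,"side","sb2");snap(env,"scene","cb2")
a=cv2.imread("pics/sb2.png");cv2.imwrite("pics/sb2z.png",cv2.resize(a[100:300,180:420],None,fx=3,fy=3))
E
```

```text
grip t=5.7 [ 390.4  -335.11   84.12] F [-0.53 -0.11 -0.28] w=17.62
lift t=6.6 [ 389.61 -334.31  198.94] F [-0.4  -1.04 -0.55] w=17.89
above t=8.7 [493.03 109.33 150.07] F [ 0.39  0.07 -0.42] w=17.45
```

View pics/wb2.png

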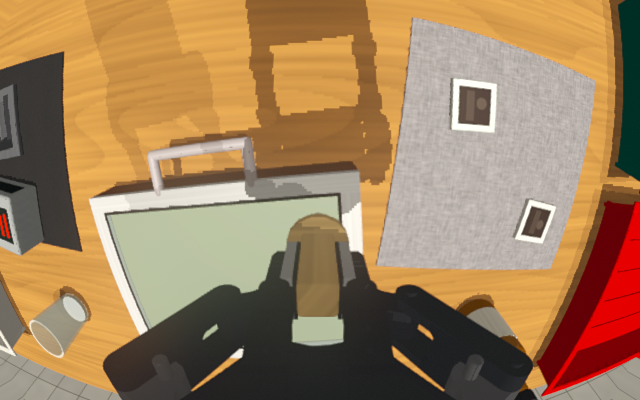

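View pics/sb2z.png

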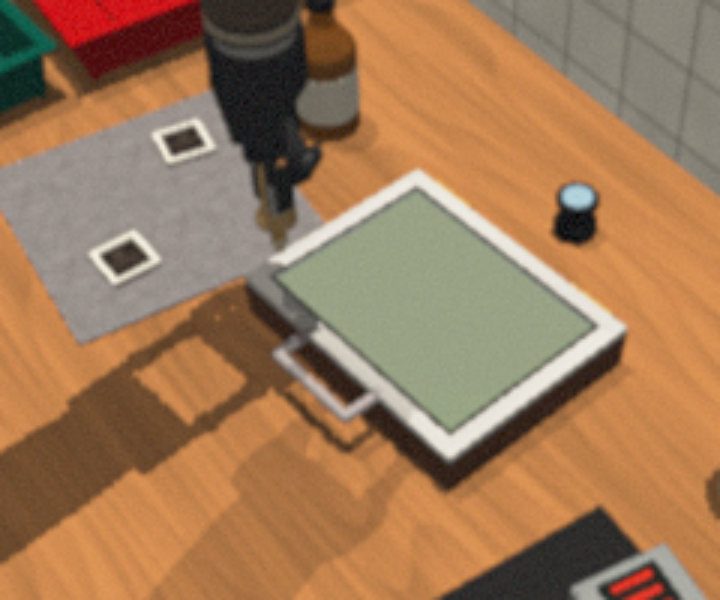

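View pics/cb2.png

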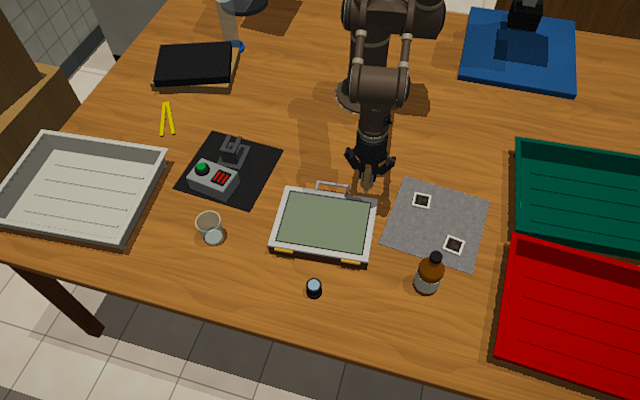

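```bash
python3 - <<'E'
from h import *
t=np.radians(4.97);M=np.array([[np.cos(t),-np.sin(t)],[np.sin(t),np.cos(t)]]);o=np.array([586.21,17.43])
w=load("wb2");sd=load("sb2");sc=load("cb2")
print(proj(w,[*(M@[-85,117]+o),48]),proj(w,[*(M@[-85,-117]+o),48]),proj(w,[*(M@[-103,-135]+o),48]),proj(w,[*(M@[-135,45]+o),44]))
for z in (91,95,99): print(proj(sd,[493,109.3,z]))
for l in [(-85,117),(-85,-117),(85,117)]: print("side",(proj(sd,[*(M@l+o),48])-[180,100])*3)
E
```

```text
[[338.29569454 194.94846325]] [[104.93480138 214.37734205]] [[ 88.49510202 199.03676274]] [[245.81697153 142.98625054]]
[[272.44638554 183.55684478]]
[[272.31483612 182.46761605]]
[[272.1826535  181.37314436]]
side [[269.27080641 274.19327454]]
side [[447.36243588 431.57034112]]
side [[413.50445149 185.45993325]]
```

```bash
python3 - <<'E'
from rig import env
from h import *
env.servo_line([492.9,109.7,108],velocity=60); env.hold(.5)
b=np.mean([(env.hold(.05),env.state()["wrist_force"])[1] for _ in range(6)],0); st(env,"pre"); print(b)
for z in (102,99,97.5):
    env.servo_line([492.9,109.7,z],velocity=15); env.hold(.3)
    f=np.mean([(env.hold(.05),env.state()["wrist_force"])[1] for _ in range(6)],0)-b; st(env); print(z,f)
    if f[2]>1.0: break
E
```

```text
pre t=10.5 [492.86 109.7  107.98] F [ 0.05  0.39 -0.9 ] w=17.55
[ 0.08167789 -0.02334994 -0.49394758]
 t=11.7 [492.87 109.69 102.02] F [ 0.26 -0.45  0.06] w=17.37
102 [-0.06466415 -0.20630127  0.38620463]
 t=12.6 [493.14 109.74  99.11] F [0.67 0.22 0.19] w=17.95
99 [0.71254602 0.55294208 1.12957114]
```

```bash
python3 - <<'E'
from rig import env
from h import *
env.servo_line([510.2,-89.6,99],velocity=36); st(env,"end"); env.hold(.2)
f=np.mean([(env.hold(.05),env.state()["wrist_force"])[1] for _ in range(4)],0); print(f)
snap(env,"side","sb3");snap(env,"scene","cb3")
env.servo_line([510.2,-89.6,160],velocity=80); st(env)
env.goto([390.3,-335,160],Q(np.pi/2));env.hold(.4); st(env)
snap(env,"wrist","wb4");
a=cv2.imread("pics/sb3.png");cv2.imwrite("pics/sb3z.png",cv2.resize(a[140:300,220:440],None,fx=3,fy=3))
E
```

```text
end t=18.3 [510.2  -89.58  99.  ] F [-0.49  1.43  1.38] w=17.17
[0.18218386 1.23897026 0.9579436 ]
 t=19.7 [509.7  -89.49 159.56] F [ 0.6   0.06 -0.64] w=17.52
 t=21.2 [ 390.73 -334.5   160.03] F [-0.06  0.78 -0.47] w=17.50
```

View pics/sb3z.png

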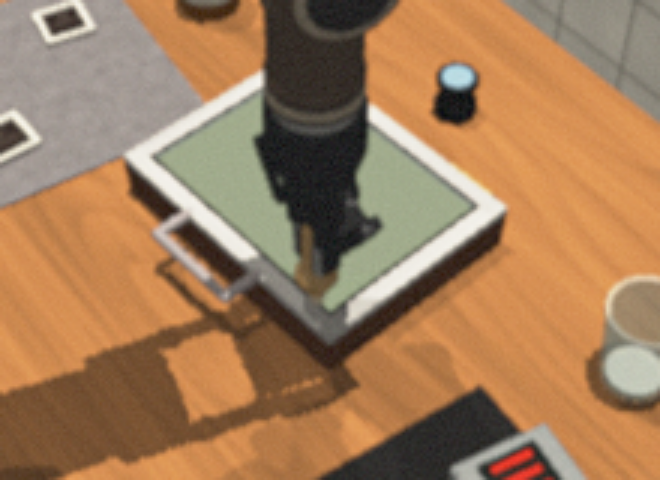

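View pics/wb4.png

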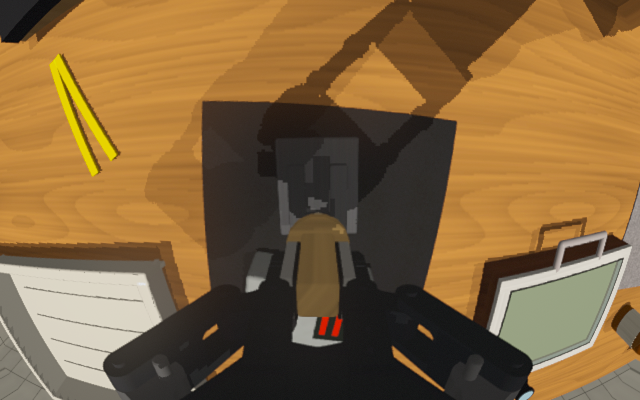

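```bash
python3 - <<'E'
from rig import env
from h import *
env.servo_line([390.4,-335.1,105],velocity=80); env.hold(.3); st(env)
r=env.servo_line([390.4,-335.1,84],velocity=30,until_force=5); env.hold(.3); print(r); st(env)
snap(env,"side","sb5")
env.move_gripper(50); st(env)
a=cv2.imread("pics/sb5.png");cv2.imwrite("pics/sb5z.png",cv2.resize(a[265:400,285:455],None,fx=4.4,fy=4.4))
env.servo_line([390.4,-335.1,160],velocity=120); st(env)
b=snap(env,"side","sb6");a=b["color"];cv2.imwrite("pics/sb6z.png",cv2.resize(a[265:400,285:455],None,fx=4.4,fy=4.4))
E
```

```text
t=22.4 [ 390.67 -335.36  105.5 ] F [ 0.47  0.12 -0.74] w=17.65
True
 t=23.4 [ 389.91 -334.59   84.07] F [ 0.33 -0.02  5.31] w=16.96
 t=23.8 [ 388.96 -333.63   83.03] F [ 0.83  0.02 -0.28] w=49.91
 t=24.6 [ 389.96 -334.65  159.43] F [-0.15 -0.04  0.14] w=49.98
```

View pics/sb6z.png

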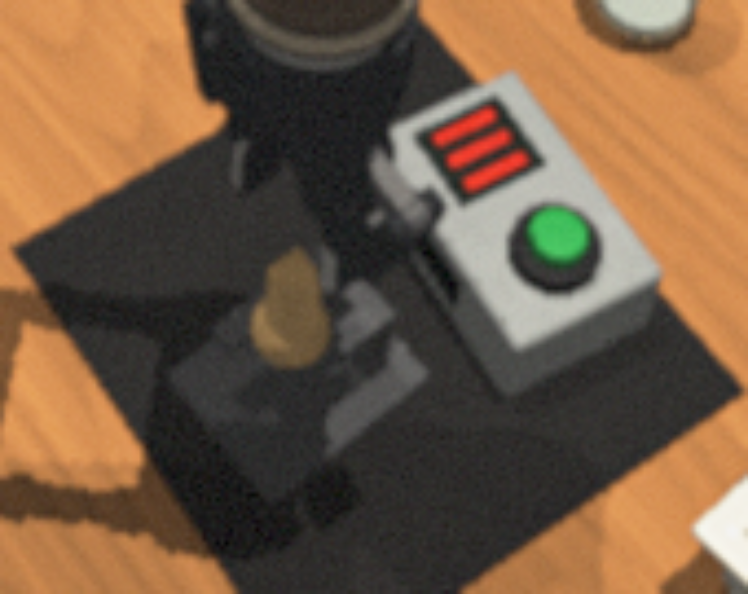

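```bash
python3 - <<'E'
from rig import env
from h import *
q=Q(np.radians(4.97))
env.move_gripper(22)
env.goto([451.7,5.7,110],q); env.hold(.3); st(env)
snap(env,"wrist","wl1")
env.servo_line([451.7,5.7,70],velocity=60);env.hold(.2); st(env)
snap(env,"side","sl1"); snap(env,"wrist","wl2")
a=cv2.imread("pics/sl1.png");cv2.imwrite("pics/sl1z.png",cv2.resize(a[120:300,220:420],None,fx=3.3,fy=3.3))
E
```

```text
t=27.2 [451.81   5.42 110.05] F [ 1.05 -0.15  0.21] w=21.90
 t=28.3 [452.19   5.66  70.46] F [ 0.08 -0.94  1.4 ] w=21.79
```

View pics/wl2.png

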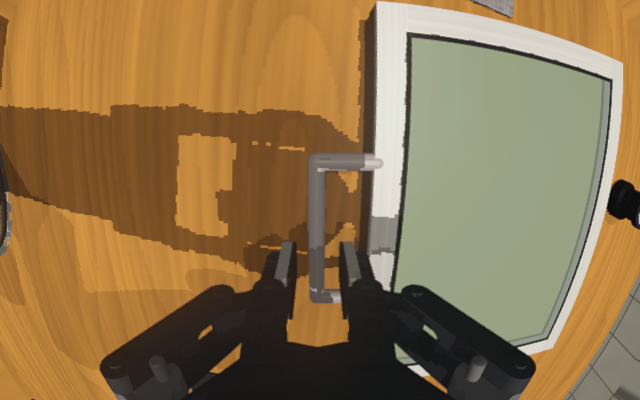

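View pics/sl1z.png

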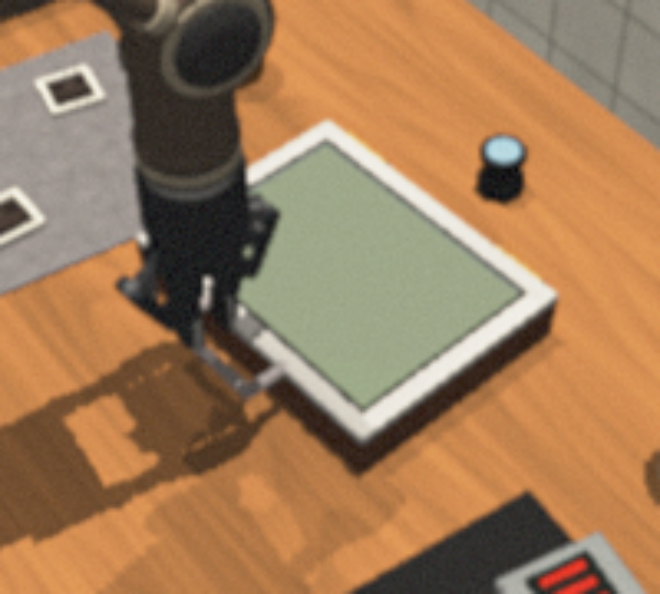

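```bash
python3 - <<'E'
from rig import env
from h import *
r=env.servo_line([451.6,5.7,33],velocity=40,until_force=6);env.hold(.2); print(r);st(env)
snap(env,"side","sl2")
a=cv2.imread("pics/sl2.png");cv2.imwrite("pics/sl2z.png",cv2.resize(a[120:300,220:420],None,fx=3.3,fy=3.3))
if not r:
    env.move_gripper(5,25); st(env)
E
```

```text
False
 t=29.7 [451.84   5.68  33.25] F [-0.69  0.02  0.92] w=21.87
 t=30.0 [451.46   5.66  33.21] F [-1.27 -0.34  3.36] w=9.08
```

View pics/sl2z.png

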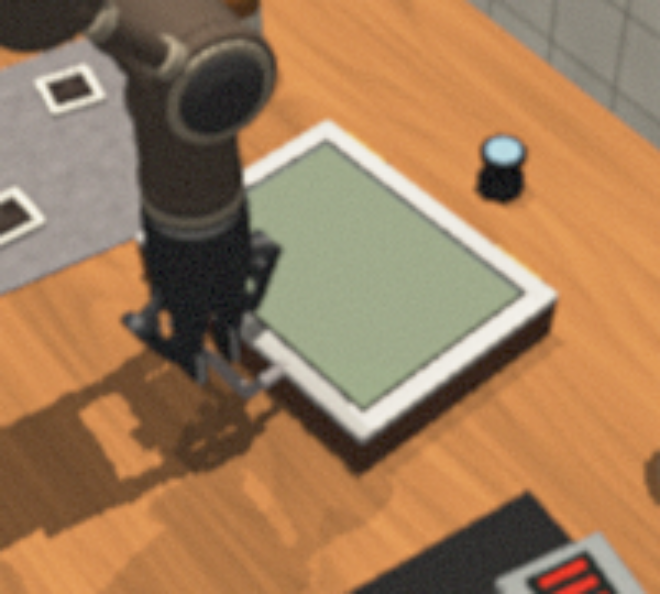

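```bash
cat >> h.py <<'E'
YAW=np.radians(4.97);MF=np.array([[np.cos(YAW),-np.sin(YAW)],[np.sin(YAW),np.cos(YAW)]]);OF=np.array([586.21,17.43])
def barpos(th,d=11.,dx=0,dz=0):
    x=103-238*np.cos(th)+4*np.sin(th); z=40+238*np.sin(th)+4*np.cos(th)
    return np.array([*(MF@[x+dx,0]+OF),z-d+dz])
E
python3 - <<'E'
from rig import env
from h import *
env.move_gripper(5,32)
for th in np.arange(.15,1.06,.15):
    env.servo_line(barpos(th),velocity=90); s=st(env,"%.2f"%th)
    if np.linalg.norm(s["wrist_force"])>35: print("stop");break
snap(env,"side","sl3")
snap(env,"scene","cl3")
E
```

```text
0.15 t=30.8 [454.53   5.96  68.52] F [-1.27 -1.66  1.07] w=8.48
0.30 t=31.3 [462.73   6.67 103.13] F [-4.26 -0.85  0.95] w=8.51
0.45 t=31.9 [475.92   7.85 136.53] F [-6.5  -3.11  4.06] w=8.23
0.60 t=32.4 [493.6    9.38 167.36] F [-8.44 -1.22  6.76] w=8.44
0.75 t=33.0 [515.62  11.29 195.29] F [-11.66  -2.31  10.08] w=8.44
0.90 t=33.5 [542.33  13.62 220.45] F [-12.73  -1.55  13.65] w=8.50
1.05 t=34.1 [574.5   16.43 242.05] F [-9.85 -1.99 15.81] w=8.45
```

View pics/sl3.png

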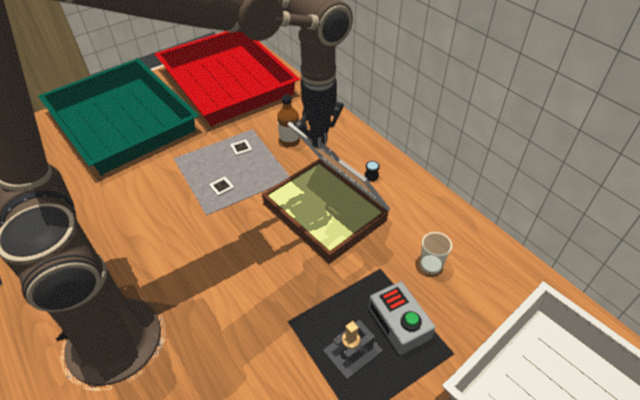

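```bash
python3 - <<'E'
from rig import env
from h import *
env.servo_line(barpos(1.05,d=5),velocity=40); st(env)
for th in (1.15,1.25,1.35,1.45):
    env.servo_line(barpos(th,d=4),velocity=90); s=st(env,"%.2f"%th)
    print(barpos(th,d=4))
    if np.linalg.norm(s["wrist_force"])>35: print("stop");break
snap(env,"side","sl4")
snap(env,"scene","cl4")
a=cv2.imread("pics/sl4.png");cv2.imwrite("pics/sl4z.png",cv2.resize(a[60:240,220:420],None,fx=3.3,fy=3.3))
E
```

```text
t=34.5 [575.62  16.53 242.98] F [ 4.57 -0.43 -8.08] w=8.51
1.15 t=34.9 [596.5   18.37 253.51] F [  5.79  -1.55 -14.01] w=8.41
[595.60558595  18.24705031 254.87176755]
1.25 t=35.3 [618.17  20.26 262.06] F [  5.14  -0.93 -15.33] w=8.28
[617.8398454   20.18056555 263.11962886]
1.35 t=35.7 [640.6   22.22 268.25] F [  3.55  -1.6  -14.95] w=8.25
[640.78334247  22.17575686 269.09818591]
1.45 t=36.1 [664.25  24.29 272.48] F [  2.05  -0.73 -14.34] w=8.31
[664.20683333  24.21268895 272.74770294]
```

View pics/sl4z.png

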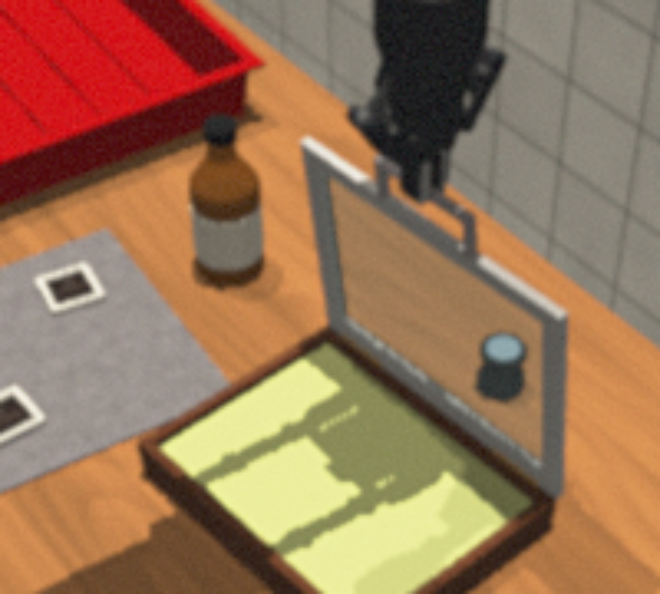

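```bash
python3 - <<'E'
from rig import env
from h import *
env.move_gripper(24); s=st(env)
p=s["eef_pos"]
env.servo_line([664.2,24.2,330],velocity=150); st(env)
env.goto([470,230,230],Q(0)); env.hold(.4); st(env)
snap(env,"wrist","wf1"); snap(env,"side","sf1")
a=cv2.imread("pics/wf1.png");cv2.imwrite("pics/wf1z.png",cv2.resize(a[0:250,160:560],None,fx=2,fy=2,interpolation=cv2.INTER_CUBIC))
E
```

```text
t=36.5 [666.11  24.43 277.16] F [ 0.54 -1.26 -0.51] w=24.32
 t=37.1 [664.26  24.24 330.53] F [ 0.72 -0.14 -0.66] w=24.21
 t=38.6 [470.5  229.67 230.14] F [ 0.18 -0.9   0.07] w=23.78
```

View pics/wf1z.png

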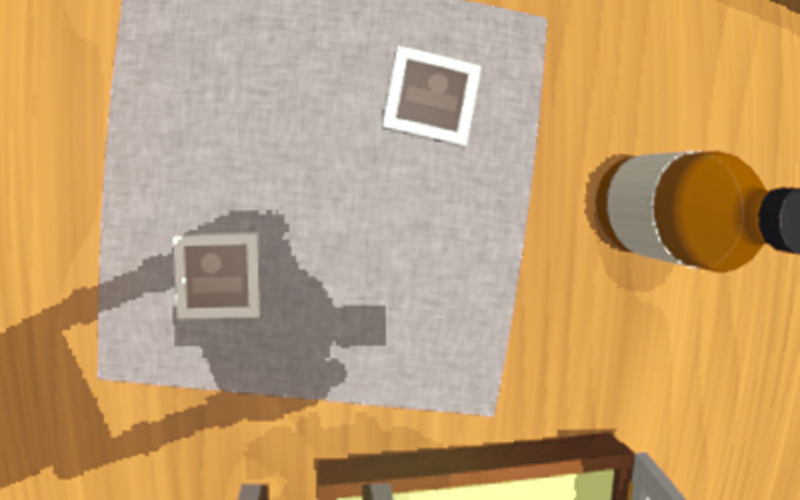

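View pics/sf1.png

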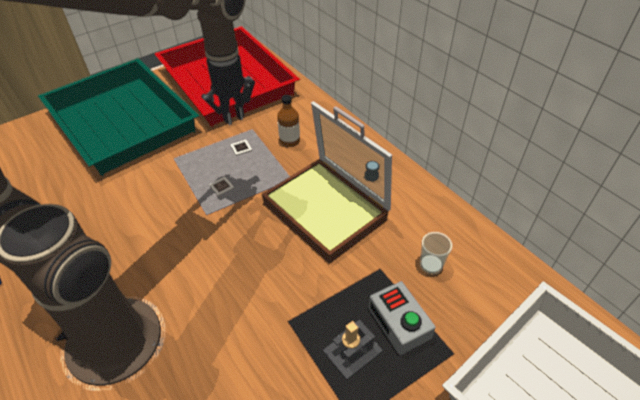

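```bash
cat >> h.py <<'E'
def square(c,pts,z,s=50.):
    P=np.array([onz(c,u,v,z)[:2] for u,v in pts])
    L=np.array([[-1,1],[1,1],[1,-1],[-1,-1]])*s/2
    def res(x):
        t=x[2];M=np.array([[np.cos(t),-np.sin(t)],[np.sin(t),np.cos(t)]]); return ((L@M.T+x[:2])-P).ravel()
    d=P[1]-P[0]
    r=least_squares(res,[*P.mean(0),np.arctan2(d[1],d[0])]); return r.x,np.abs(r.fun).max()
E
python3 - <<'E'
from h import *
c=load("wf1"); f=lambda x,y:(160+(x+.5)/2-.5,(y+.5)/2-.5)
for P in ([(174,234),(260,231),(262,318),(176,321)],[(398,45),(482,65),(467,146),(383,128)]):
    print(square(c,[f(*p) for p in P],9))
E
```

```text
(array([4.12431669e+02, 2.64113458e+02, 3.08676908e-03]), np.float64(1.7205820967074885))
(array([ 5.38862336e+02,  3.72655747e+02, -1.73648075e-01]), np.float64(0.9028724251692779))
```

```bash
python3 - <<'E'
from rig import env
from h import *
env.move_gripper(57)
env.goto([412.4,264.1,70],Q(0.003)); env.hold(.3); s=st(env)
snap(env,"wrist","wp1")
E
```

```text
t=40.2 [414.14 264.56  71.52] F [-0.31 -0.84  0.19] w=56.86
```

View pics/wp1.png

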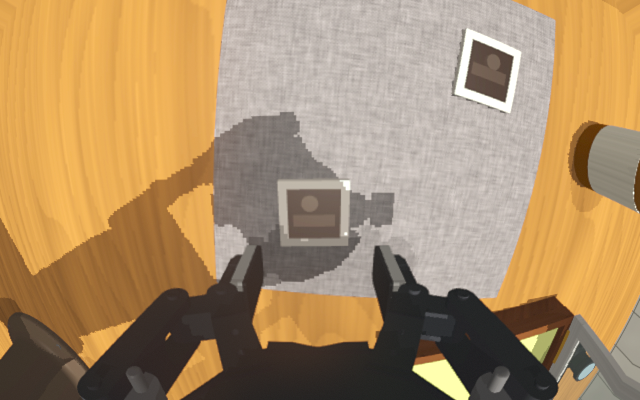

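```bash
python3 - <<'E'
from h import *
c=load("wp1")
print(square(c,[(277,181),(350.5,180),(350.5,246),(278,247.5)],9))
print(square(c,[(466,29),(522,51),(509,113),(453,96)],9))
E
```

```text
(array([4.11672973e+02, 2.63693114e+02, 1.28663399e-02]), np.float64(2.210855581111673))
(array([ 5.38023492e+02,  3.72333472e+02, -1.78078413e-01]), np.float64(1.441144025321364))
```

```bash
python3 - <<'E'
from rig import env
from h import *
env.servo_line([412.0,263.9,25],rotation=Q(.008),velocity=60); env.hold(.4); st(env)
r=env.servo_line([412.0,263.9,-8],velocity=15,until_force=3); s=st(env,r); env.hold(.2); st(env)
E
```

```text
t=41.5 [412.16 263.97  25.23] F [-0.54 -0.18  0.12] w=56.86
True t=43.1 [411.98 263.91  -1.37] F [-0.71 -0.2   4.24] w=57.15
 t=43.3 [411.99 263.9   -1.35] F [-0.35 -0.01  5.03] w=56.70
```

```bash
python3 - <<'E'
from rig import env
from h import *
env.servo_line([412.0,263.9,0.8],velocity=15); env.hold(.2); st(env)
env.move_gripper(44,22); st(env,"grip"); env.hold(.3); st(env)
env.servo_line([412.0,263.9,100],velocity=60); env.hold(.2); st(env,"lift")
snap(env,"wrist","wp2"); snap(env,"side","sp2")
E
```

```text
t=43.8 [411.76 263.78   0.59] F [ 0.95 -0.12  0.58] w=57.17
grip t=44.1 [412.02 263.91   0.86] F [-0.3   0.43  1.47] w=49.15
 t=44.4 [412.05 263.9    0.85] F [-0.26 -0.09  1.59] w=49.36
lift t=46.4 [411.84 263.81  99.76] F [-0.51  0.58 -0.06] w=49.48
```

View pics/wp2.png

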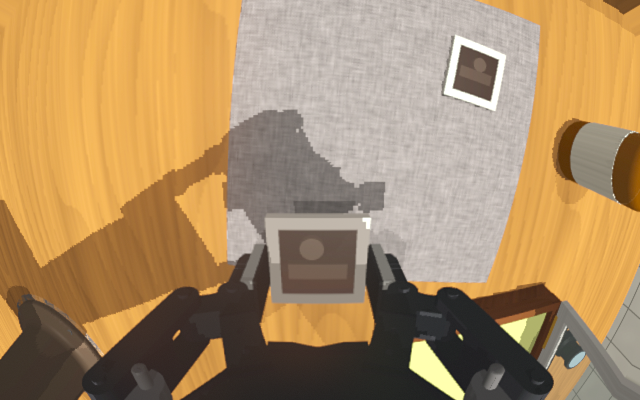

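View pics/sp2.png

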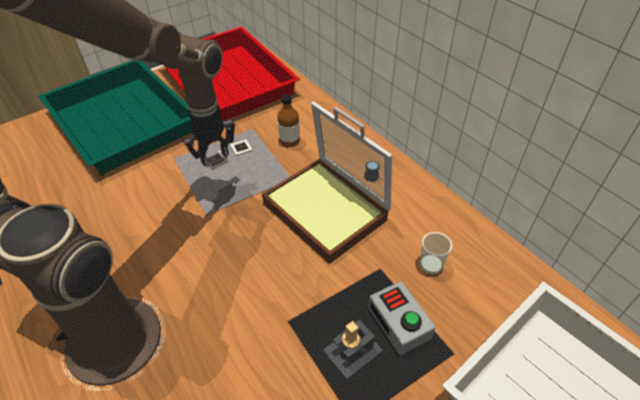

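```bash
cat > place.py <<'E'
from rig import env
from h import *
import sys
lx,ly,tag=float(sys.argv[1]),float(sys.argv[2]),sys.argv[3]
p=MF@[lx,ly]+OF; q=Q(YAW)
env.servo_line([p[0],p[1],105],rotation=q,velocity=150); env.hold(.3); st(env)
env.servo_line([p[0],p[1],40],velocity=60); env.hold(.5); st(env)
r=env.servo_line([p[0],p[1],28.5],velocity=12,until_force=2); env.hold(.2);s=st(env,r)
env.move_gripper(57); st(env,"rel")
env.servo_line([p[0],p[1],120],velocity=70); st(env)
snap(env,"wrist","wr"+tag);snap(env,"side","sr"+tag)
E
python3 place.py -30 -50 1
```

```text
t=49.1 [560.6  -34.77 105.03] F [ 0.24 -0.86 -0.79] w=49.53
 t=50.9 [560.66 -34.96  40.05] F [-0.89 -0.53 -0.76] w=49.26
True t=52.0 [560.46 -34.96  28.55] F [1.07 0.56 4.08] w=49.42
rel t=52.2 [558.4  -34.65  27.25] F [ 0.41 -0.29  0.28] w=56.84
 t=53.7 [560.16 -34.9  119.34] F [-0.05  0.63  0.22] w=57.09
```

View pics/wr1.png

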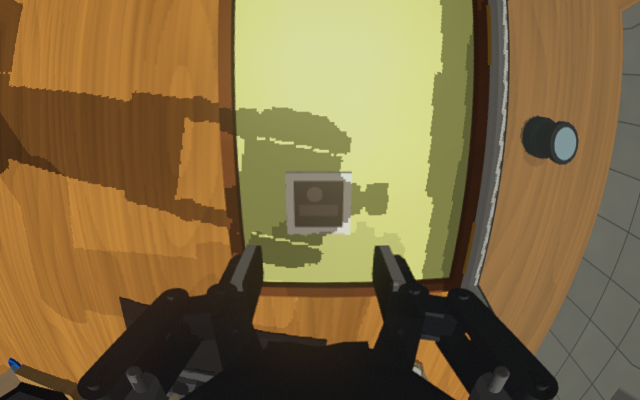

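View pics/sr1.png

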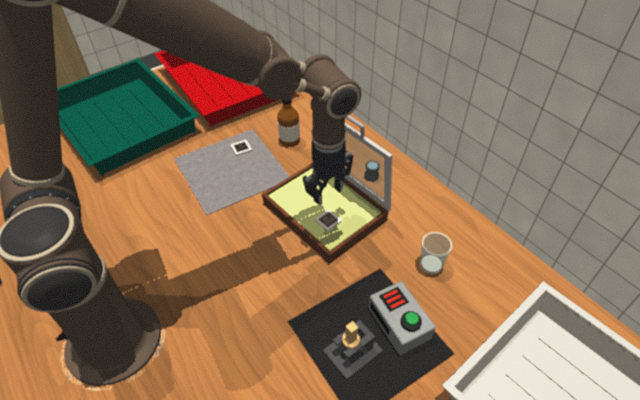

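```bash
python3 - <<'E'
from rig import env
from h import *
env.servo_line([538.5,372.5,120],rotation=Q(-.175),velocity=200)
env.servo_line([538.5,372.5,75],rotation=Q(-.175),velocity=100);env.hold(.5); st(env)
snap(env,"wrist","wp3")
E
```

```text
t=57.1 [538.62 372.6   75.3 ] F [ 0.45 -0.31  0.41] w=56.96
```

View pics/wp3.png

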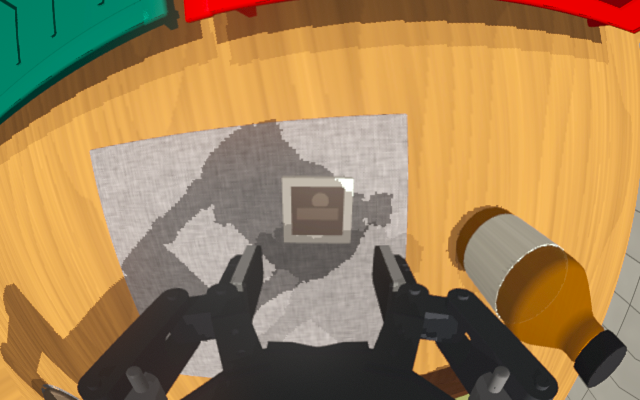

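```bash
python3 - <<'E'
from rig import env
from h import *
c=load("wp3"); x,e=square(c,[(281,177),(354,178),(351,243.5),(283,242)],9); print(x,e)
x=(x+[538.5,372.5,-.175])/2; print(x)
q=Q(x[2])
env.servo_line([x[0],x[1],15],rotation=q,velocity=60); env.hold(.4); st(env)
r=env.servo_line([x[0],x[1],.9],velocity=15,until_force=3); env.hold(.3); st(env,r)
if not r:
    env.move_gripper(44,22); env.hold(.2); st(env,"grip")
    env.servo_line([x[0],x[1],105],velocity=70); env.hold(.2); st(env,"lift")
    snap(env,"wrist","wp4")
E
```

```text
[ 5.38432890e+02  3.72976232e+02 -1.88409966e-01] 0.7640447955162699
[ 5.38466445e+02  3.72738116e+02 -1.81704983e-01]
 t=58.7 [538.57 372.78  15.21] F [0.36 0.09 0.53] w=56.74
False t=60.0 [538.55 372.78   1.02] F [-0.58  0.81 -1.03] w=56.63
grip t=60.5 [538.72 372.89   1.17] F [-0.24  0.51  2.68] w=49.23
lift t=62.3 [538.27 372.62 104.58] F [ 0.29  0.08 -1.  ] w=49.21
```

View pics/wp4.png

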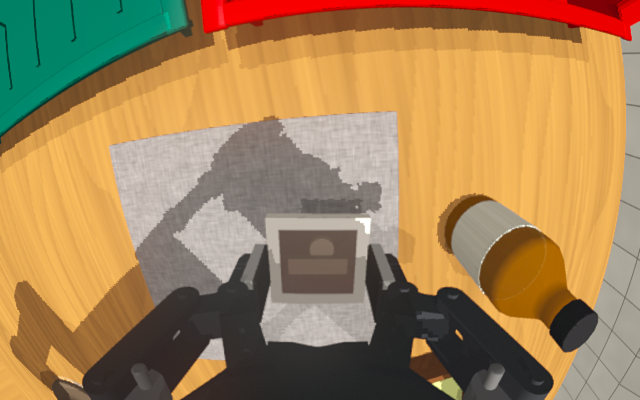

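```bash
python3 place.py -30 45 2
```

```text
t=64.9 [552.42  59.92 104.99] F [-0.53  0.08 -0.65] w=49.11
 t=66.6 [552.46  59.69  40.07] F [-0.41  0.75 -0.81] w=49.23
True t=67.7 [552.25  59.64  28.7 ] F [1.24 0.21 3.01] w=49.43
rel t=68.0 [550.04  59.61  27.35] F [ 0.46 -0.01 -0.01] w=57.16
 t=69.4 [551.9   59.62 119.36] F [0.2  1.18 0.55] w=56.94
```

View pics/wr2.png

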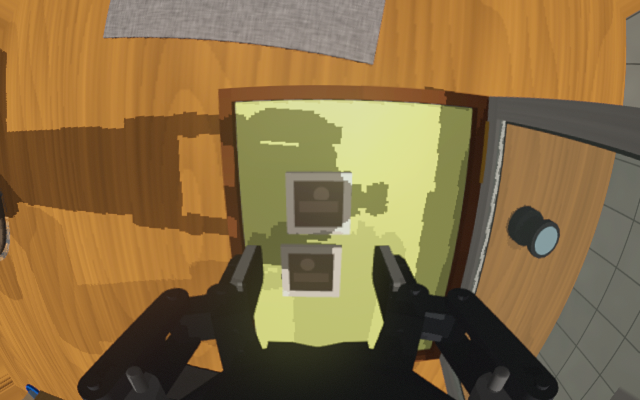

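View pics/sr2.png

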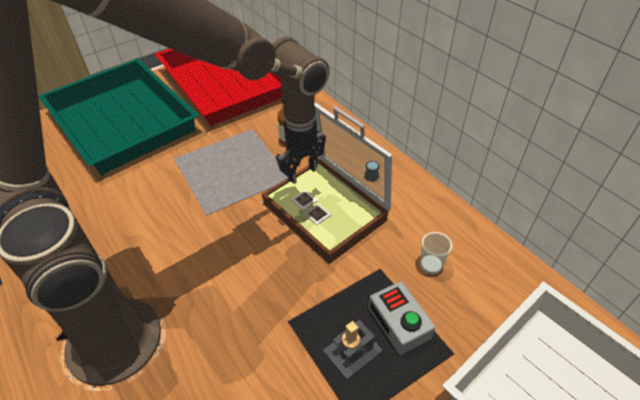

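```bash
python3 - <<'E'
from h import *
a=cv2.imread("pics/wr2.png");cv2.imwrite("pics/wr2z.png",cv2.resize(a[160:310,260:380],None,fx=4,fy=4,interpolation=cv2.INTER_CUBIC))
for t,P in (("wr2",[(286,172),(352,172),(350.5,234),(288,234)]),("wr2",[(282,248),(341,248),(339,297),(283,297)]),("wr1",[(286,172),(352,172),(350.5,234),(288,234)])):
    x,e=square(load(t),P,38); print(x,e,MF.T@(x[:2]-OF))
E
```

```text
[5.52660588e+02 6.03930721e+01 9.01285609e-02] 0.48963998836188694 [-29.70120462  45.70806332]
[ 5.51506856e+02 -2.79304873e+00  8.08499786e-02] 1.2917300215602836 [-36.32467275 -17.14053757]
[ 5.60914290e+02 -3.40703188e+01  9.01449763e-02] 0.4883943025372446 [-29.66228777 -49.11521608]
```

View pics/wr2z.png

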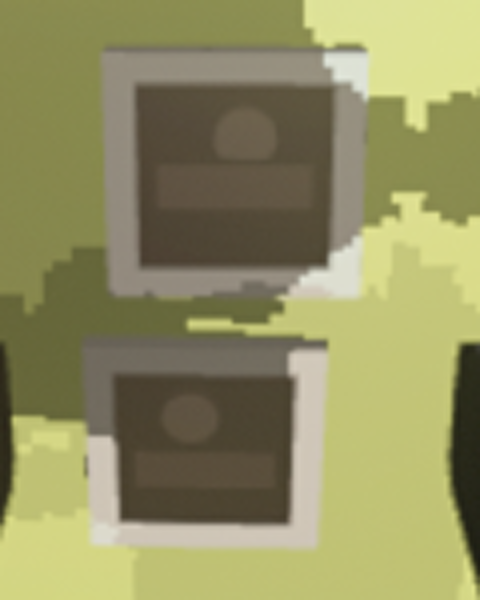

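```bash
python3 - <<'E'
from rig import env
from h import *
env.servo_line([551.9,59.6,330],velocity=200)
env.move_gripper(24)
b=barpos(1.44,d=4)
env.servo_line([b[0],b[1],330],rotation=Q(YAW),velocity=150);env.hold(.4); st(env)
snap(env,"wrist","wc1"); snap(env,"side","sc1")
c=load("wc1")
for th in (1.38,1.41,1.44,1.47):
    p=barpos(th,d=0); d=np.array([*(MF@[0,1]),0]); print(th,proj(c,p+45*d),proj(c,p))
E
```

```text
t=72.5 [661.63  24.19 330.31] F [-0.1   0.19  0.09] w=24.04
1.38 [[296.23344806 153.02308991]] [[297.49634827 217.58581468]]
1.41 [[307.03029179 153.27665223]] [[307.64576972 218.22278167]]
1.44 [[318.01878981 153.511474  ]] [[317.9615204  218.73432159]]
1.47 [[329.12990157 153.72676282]] [[328.38450362 219.11535511]]
```

View pics/wc1.png

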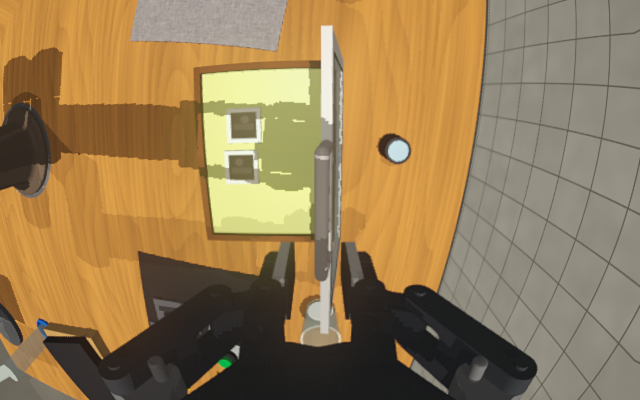

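```bash
python3 - <<'E'
from rig import env
from h import *
b=barpos(1.453,d=6)
env.servo_line([b[0],b[1],b[2]+15],velocity=80);env.hold(.2)
r=env.servo_line(b,velocity=40,until_force=6);env.hold(.2); st(env,r)
env.move_gripper(5,30); st(env)
for th in np.arange(1.3,-.01,-.13):
    env.servo_line(barpos(th,d=6),velocity=80 if th>.3 else 50); s=st(env,"%.2f"%th)
    if np.linalg.norm(s["wrist_force"])>35: print("stop");break
env.hold(.3); st(env)
snap(env,"side","sc2")
a=cv2.imread("pics/sc2.png");cv2.imwrite("pics/sc2z.png",cv2.resize(a[120:300,220:420],None,fx=3.3,fy=3.3))
E
```

```text
False t=74.2 [665.14  24.26 271.17] F [-1.   -0.05 -0.25] w=23.94
 t=74.4 [664.94  24.26 271.25] F [-1.15  0.18  1.39] w=8.88
1.30 t=75.0 [628.89  21.1  264.88] F [-0.53  0.12  3.95] w=8.28
1.17 t=75.6 [598.95  18.51 254.28] F [-1.51 -0.02  2.74] w=8.59
1.04 t=76.1 [571.34  16.13 240.56] F [-1.61 -0.78  0.92] w=8.42
0.91 t=76.7 [545.46  13.85 223.26] F [-0.14 -1.06 -2.64] w=8.41
0.78 t=77.2 [522.18  11.84 203.23] F [ 1.15 -0.73 -4.96] w=8.06
0.65 t=77.7 [501.9   10.1  180.26] F [ 2.61  0.16 -6.78] w=8.46
0.52 t=78.2 [484.79   8.6  155.  ] F [ 3.17 -0.88 -6.11] w=8.48
0.39 t=78.8 [471.01   7.42 127.73] F [ 2.87 -0.59 -5.05] w=8.19
0.26 t=79.5 [460.62   6.52  98.42] F [ 2.58 -0.83 -3.95] w=8.59
0.13 t=80.3 [454.13   5.96  68.28] F [ 2.45 -0.39 -3.32] w=8.38
-0.00 t=81.1 [451.51   5.74  37.46] F [ 0.46 -0.15 -4.04] w=8.10
 t=81.4 [451.5    5.76  37.93] F [ 1.06 -0.84 -4.43] w=8.36
```

View pics/sc2z.png

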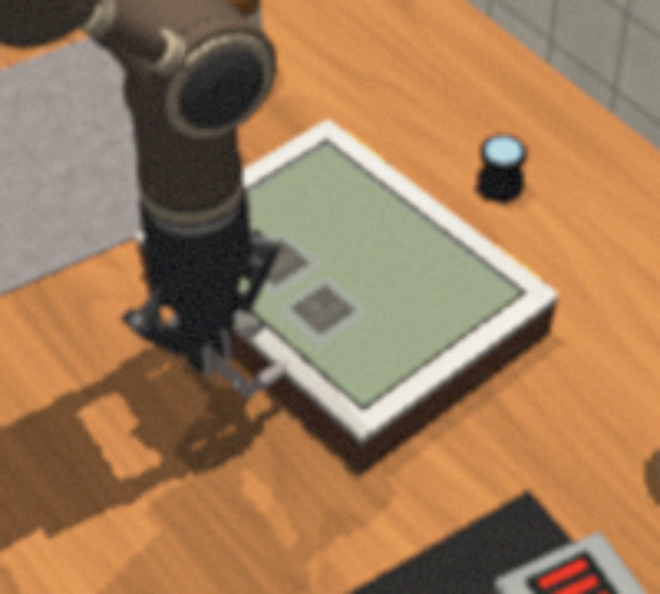

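```bash
python3 - <<'E'
from rig import env
from h import *
b=barpos(0,d=6)
r=env.servo_line(b-[0,0,4],velocity=15,until_force=9);st(env,r)
env.hold(.3)
env.move_gripper(22); st(env)
env.servo_line([b[0],b[1],130],velocity=100); st(env)
env.goto([520.3,-379.6,170],Q(0)); env.move_gripper(0); env.hold(.3); st(env)
c=snap(env,"wrist","wt1"); snap(env,"side","st1"); snap(env,"scene","ct1")
a=cv2.imread("pics/st1.png");cv2.imwrite("pics/st1z.png",cv2.resize(a[120:300,220:420],None,fx=3.3,fy=3.3))
E
```

```text
True t=81.7 [451.4    5.71  35.59] F [0.19 0.21 3.54] w=8.32
 t=82.3 [449.82   5.75  34.41] F [0.29 0.18 0.28] w=21.70
 t=83.4 [451.03   5.79 129.35] F [-0.21  0.5  -0.44] w=22.24
 t=85.5 [ 520.31 -379.59  170.02] F [ 0.53 -0.21  0.24] w=0.01
```

View pics/st1z.png

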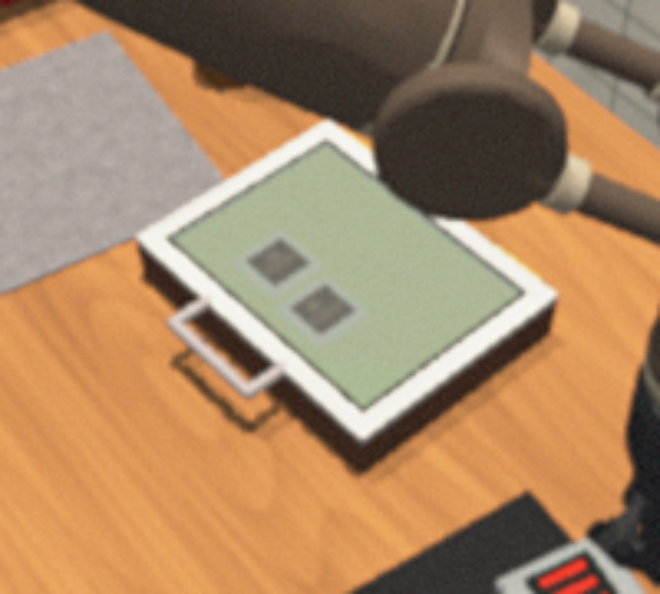

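View pics/wt1.png

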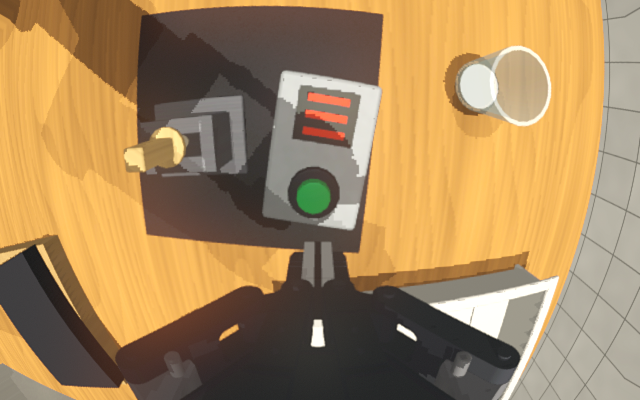

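```bash
python3 - <<'E'
from rig import env
from h import *
c=load("wt1")
print(proj(c,[[390.5,-335,123],[390.5,-335,71]]))
b=onz(c,313,197,64)[:2];print(b)
b=(b+[520.4,-379.8])/2
env.servo_line([*b,85],velocity=80);env.hold(.3);st(env)
r=env.servo_line([*b,48],velocity=15,until_force=9);st(env,r)
env.hold(.2);st(env)
c=snap(env,"side","st2");cv2.imwrite("pics/st2z.png",cv2.resize(c["color"][265:400,285:455],None,fx=4.4,fy=4.4))
env.servo_line([*b,160],velocity=100);st(env)
env.hold(.3)
env.goto([480,-200,260],Q(0)); st(env)
snap(env,"wrist","wz");snap(env,"side","sz");snap(env,"scene","cz")
E
```

```text
[[133.48235899 160.68452364]
 [165.42140312 148.00886334]]
[ 516.42599546 -381.27770722]
 t=87.2 [ 518.6  -380.7    85.44] F [0.63 0.05 0.23] w=0.13
True t=88.2 [ 518.48 -380.57   74.16] F [-1.35 -0.65  4.15] w=0.08
 t=88.4 [ 518.46 -380.58   74.1 ] F [-1.73  1.12  5.21] w=-0.13
 t=89.5 [ 517.79 -380.02  159.02] F [ 0.4   0.62 -0.7 ] w=0.13
 t=90.7 [ 480.17 -200.6   259.75] F [ 0.71 -0.57  0.79] w=-0.09
```

View pics/st2z.png

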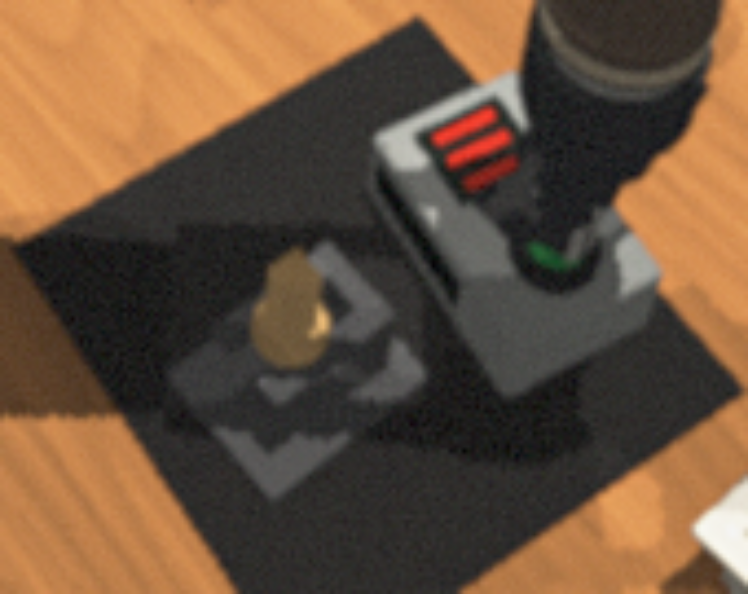

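View pics/wz.png

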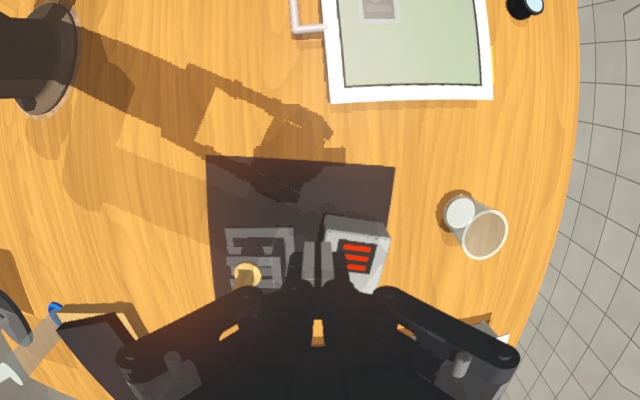

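View pics/sz.png

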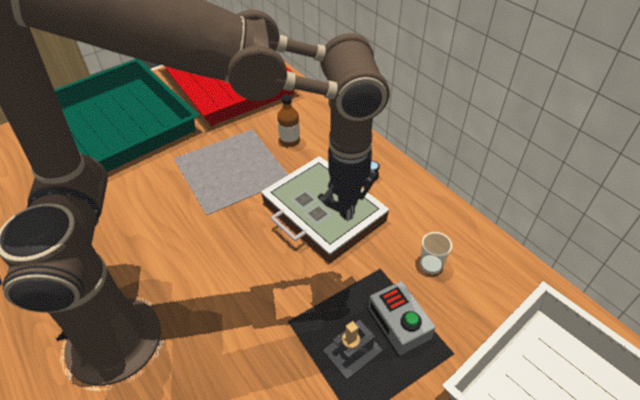

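```bash
python3 - <<'E'
from h import *
L=[(load("wm1"),382,165.5),(load("wt1"),313.5,197),(load("side1"),285+556/4.4,265+233/4.4),(load("scene1"),160+207/5,110+283/5)]
A=np.zeros((3,3));b=np.zeros(3)
for c,u,v in L:
    o,d=ray(c,u,v);d/=np.linalg.norm(d);P=np.eye(3)-np.outer(d,d);A+=P;b+=P@o
X=np.linalg.solve(A,b);print(X)
for c,u,v in L: print(proj(c,X)-[u,v])
E
```

```text
[ 517.59080483 -376.85528644   75.62112915]
[[-0.0392589   0.30115924]]
[[ 0.73572512 -0.72442853]]
[[-0.63222108 -0.00599926]]
[[-0.40728482 -0.04154298]]
```

```bash
python3 - <<'E'
from rig import env
from h import *
b=[517.6,-377]
env.goto([*b,130],Q(0))
env.servo_line([*b,88],velocity=80);env.hold(.4);st(env)
for z in np.arange(81,60,-1.0):
    env.servo_line([*b,z],velocity=15);env.hold(.1);s=st(env,z)
    if s["wrist_force"][2]>16: break
env.hold(.2)
env.servo_line([*b,160],velocity=100);st(env)
E
```

```text
t=92.8 [ 517.76 -377.18   88.38] F [-1.03  0.56  0.09] w=-0.28
81.0 t=93.5 [ 517.68 -377.02   81.06] F [-0.99  0.72  0.34] w=-0.30
80.0 t=93.8 [ 517.74 -377.13   80.15] F [ 0.17 -0.25  0.3 ] w=0.32
79.0 t=94.2 [ 517.72 -377.11   79.19] F [-0.01 -0.53  1.44] w=0.18
78.0 t=94.5 [ 517.78 -377.13   78.15] F [-0.43 -0.61  2.97] w=0.01
77.0 t=94.9 [ 517.74 -377.1    77.12] F [ 0.32 -0.62  2.75] w=-0.20
76.0 t=95.2 [ 517.71 -377.13   76.12] F [0.87 0.06 3.23] w=0.17
75.0 t=95.6 [ 517.75 -377.12   75.14] F [ 0.22 -0.05  2.84] w=-0.21
74.0 t=95.9 [ 517.74 -377.14   74.14] F [-0.25 -0.65  4.81] w=0.12
73.0 t=96.3 [ 517.75 -377.15   74.01] F [-0.59  0.61  7.86] w=-0.23
72.0 t=96.6 [ 517.81 -377.15   73.93] F [-2.32  1.39 11.74] w=0.06
71.0 t=97.0 [ 517.81 -377.16   73.85] F [-3.1   2.63 15.5 ] w=-0.11
70.0 t=97.3 [ 517.87 -377.21   73.78] F [-4.83  4.01 19.98] w=0.09
 t=98.6 [ 517.01 -376.5   159.01] F [ 0.53 -0.55  0.27] w=-0.02
```

```bash
python3 - <<'E'
from rig import env
from h import *
env.goto([420,-60,300],Q(0)); env.hold(.3); st(env)
snap(env,"wrist","wfin");c=snap(env,"scene","cfin");
cv2.imwrite("pics/cfz.png",cv2.resize(c["color"][100:300,160:480],None,fx=2.4,fy=2.4))
E
```

```text
t=100.2 [420.14 -60.49 299.61] F [-0.12 -0.12 -0.6 ] w=0.13
```

View pics/wfin.png

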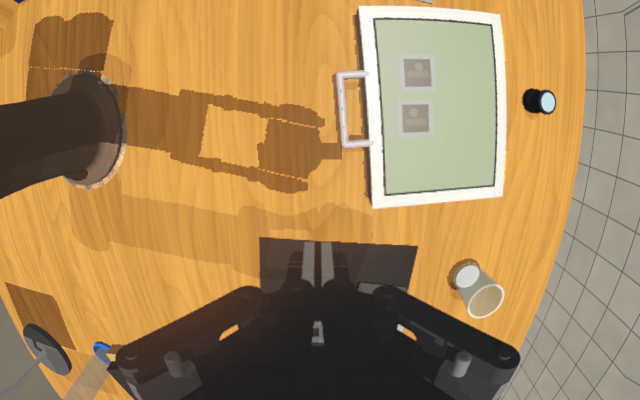

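View pics/cfz.png

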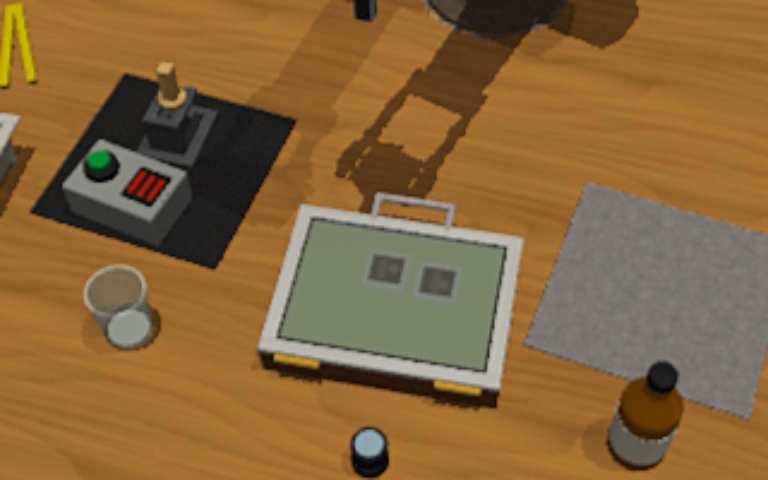

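All is in order: the lid is shut, both negatives lie apart under the glass, the brush is upright and the robot is clear.

```bash
python3 -c "
from rig import env
env.job_done(); print(env.state()['clock'])"
```

```text
the job is handed in; nothing more can be done
the job is handed in; nothing more can be done
```

The contact print is made up and handed in at about 100 s of the 210 s allowed; the interface gives no verdict. The steps were done in the order asked:

- **Brush:** I drew it along the handle-side seam from left to right with about 1 N of downward force at 36 mm/s, then hung it back in its stand.
- **Negatives:** I opened the lid to about 1.45 rad. Only two negatives were in the scene, and I laid both flat on the sheet with a 22 N grip, setting them down at about 3–4 N.
- **Lid and timer:** I closed the lid slowly and pressed the start button.

In the final pictures the lid is flush, the two negatives lie flat about 13 mm apart, and the brush stands upright at its seat. The bottle, beaker and loupe look unmoved and the arm is clear of everything.

Four things did not go exactly as planned:

- **Negative knocked aside:** After I placed it, the first negative moved about 3 cm along the bed while the robot was away. It stayed flat, inside the limits and clear of the other one, so I left it.
- **Force while opening the lid:** The force on the gripper rose to about 19 N near 1 rad, probably a fingertip touching the lid's edge. It stayed at about 15 N after I moved the grip nearer the fingertips.
- **Button pressed twice:** I misjudged the button's height by about 12 mm and could not tell whether the first press had gone all the way down. The second press bottomed out after about 5.5 mm, and the first had stopped at the same level.
- **Seam stroke:** I checked the force only at the two ends of the stroke, not along it.

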